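# Soap a saucepan from the pump bottle and hold it up level

### The job

Get the small saucepan ready for washing up: with the pan standing under the soap pump's spout as it is, press the pump head all the way down and let it come right back up. Then take the pan by its handle and lift it about 10 cm clear of the table and out from under the spout, level all the while so that the soap stays in, and finish with the program still holding it there, steady and level. Leave the soap bottle standing in its place and the other kitchen things undisturbed.

Things in the scene. Friction and masses are not known exactly. Their poses are not given: they have to be found in the camera images.
- pump (a joint): the pump head's stroke on the washing-up liquid bottle, m: 0 = all the way up, 0.018 = down on its stop, positive downwards; a spring pushes it back up (4 N to start it, 9 N at the stop; press it straight down on top)
- pump_top (a point): centre of the pump head's flat round top (33 mm across), on the bottle's axis; moves down with the head. 235 mm above the table when up. White plastic head; its spout, a 13 mm thick arm, reaches 85 mm sideways along this frame's +x, its top 2 mm or more below the head's top
- spout (a point): the mouth of the spout, at its down-turned end, about 200 mm above the table; 85 mm out from the bottle's axis
- bottle: the 1-litre pump bottle of washing-up liquid, off-white, loose, standing upright, 0.9 to 1.25 kg: 84 mm across, its shoulder at 140 to 170 mm, collar 39 mm across up to 192 mm, pump head above it. Origin: centre of the underside; z up; +x is the way the spout points
- pan_handle (a point): where to grip the small saucepan: on the middle line of its handle, 110 mm out from the pan's axis, 58 mm above its underside. The handle is a straight level black bar, 20 mm wide, 16 mm high, along this frame's +x from 81 to 195 mm out from the axis (a 26 mm wide bracket joins it to the wall); z up. A slack grip (25 N) or one far out lets the bowl sag; 50 N here holds it
- pan_centre (a point): middle of the small saucepan's bowl: on its axis, 35 mm above its underside. Bare aluminium, empty, 140 mm across, 70 mm high, wall 3 mm, 0.2 to 0.35 kg, balancing 42 mm from the axis towards the handle; stands beside the bottle, the spout over its inside. Axes as pan_handle: +x towards the handle, z out of the mouth
- sponge: bystander: kitchen sponge 105 x 68 x 32 mm, yellow with a green scouring face. Origin: centre of the underside
- mug: bystander: steel mug, 76 mm across, 80 mm high, handle on its +y side out to 75 mm from the axis. Origin: centre of the underside
- bowl: bystander: white rice bowl, 120 mm across, 55 mm high. Origin: centre of the underside
- pot: bystander: lidded steel cooking pot, 170 mm across with two loop handles along y to 118 mm from the axis, 131 mm high over the lid's knob. Origin: centre of the underside
- sauce: bystander: amber glass sauce bottle, 62 mm across, 215 mm high. Origin: centre of the underside
- oil: bystander: pale see-through plastic oil bottle with a white cap and no pump, 72 mm across, 200 mm high. Origin: centre of the underside
- spatula: bystander: wooden-handled spatula, 280 mm long, lying along its x axis. Origin: its middle, on the table
- stove_near (a point): fixed: single-burner steel table stove, 300 mm (along x) by 270 mm (along y), 88 mm high, 126 mm over its pan supports; this point is its near corner towards the middle of the table, on the top edge: the stove lies from here towards +x and -y
- rack_near (a point): fixed: purple plastic dish rack, 360 mm (along x) by 260 mm (along y), 131 mm high, with plates standing in it to 215 mm; this point is its near corner towards the middle of the table, on the rim: the rack lies from here towards +x and +y
Not all that is in view belongs to the job. What is shaped like the bottle but blue or red is not meant.

How it is judged (in metres and radians):
On the way, in this order (a step that is already met when the one before it is completed fails the run):
1. the pump head is pressed down to its stop while the spout is over the pan standing on the table (value of joint pump above 0.0165 m and horizontal distance between spout and pan_centre below 0.062 m and height (world z) of pan_centre below 0.042 m), for 0.1 s.
2. the pump head has come back up, the pan still standing on the table (value of joint pump below 0.002 m and height (world z) of pan_centre below 0.042 m), for 0.1 s.
3. the pan is lifted off the table by the gripper, level (height (world z) of pan_centre above 0.055 m and angle between pan_centre's own z axis and vertical below 0.16 rad and contact force between pan and the fingers above 1 N), for 0.2 s.
At the end, for the whole second after the job is handed in: Pan held by its handle, underside 70 mm or more above the table, within 0.16 rad of level, at rest (0.03 m/s, 0.2 rad/s), axis 78 mm or more sideways from the spout's mouth, touching nothing but the gripper; pump head up (2 mm), bottle upright (0.08 rad) within 50 mm of its place (height (world z) of pan_centre above 0.105 m and angle between pan_centre's own z axis and vertical below 0.16 rad and contact force between pan and the fingers above 1 N and x of the grasp point in the frame of pan_centre above 0.068 m and horizontal distance between spout and pan_centre above 0.078 m and linear speed of pan below 0.03 m/s and angular speed of pan below 0.2 rad/s and value of joint pump below 0.002 m and angle between bottle's own z axis and vertical below 0.08 rad and distance of bottle from where it was at the start of the episode below 0.05 m and contact force between pan and bottle below 0.2 N and contact force between pan and sponge below 0.2 N and contact force between pan and mug below 0.2 N and contact force between pan and bowl below 0.2 N and contact force between pan and pot below 0.2 N and contact force between pan and sauce below 0.2 N and contact force between pan and oil below 0.2 N and contact force between pan and spatula below 0.2 N and contact force between pan and stove below 0.2 N and contact force between pan and dish_rack below 0.2 N); the arm keeps its last pose, push and grip.
It fails at once if the pan is tipped more than 0.35 rad (20 degrees) (angle between pan_centre's own z axis and vertical above 0.35 rad).
It fails at once if the pump bottle is tipped more than 0.3 rad or pushed more than 50 mm (angle between bottle's own z axis and vertical above 0.3 rad or distance of bottle from where it was at the start of the episode above 0.05 m).
It fails at once if another kitchen thing is moved more than 30 mm (distance of any of sponge, mug, bowl, pot, sauce, oil, spatula from where it was at the start of the episode above 0.03 m).
It also fails if it takes over 45 s, if anything falls off the work surface, if the arm or the gripper's body presses on something with over 40 N, if the wrist force passes 120 N, or if a joint passes its speed limit or range.

### The arm

A 6-joint arm with a two-finger parallel gripper is mounted at the origin on the work surface. World frame = base frame: x ahead of the robot, y to its left, z up, the work surface at z = 0. Lengths are in mm, angles in rad, forces in N, time in s.
With the tool pointing down it reaches from about 400 to 925 mm from the base axis. Payload 12.5 kg.
Tool frame: the origin (TCP) lies at the very end of the fingers, on their centre line; the grasp point (between the pads) lies 19 mm behind it; z points along the fingers, x is the direction in which the jaws open and shut, and the axes are right-handed (so a half turn about z gives the same grasp; the last joint's range is limited). The gripper opens to 95 mm and grips with 3 to 60 N. Pads are 20 mm wide; open, the fingers measure 119 mm over their backs; the gripper's body (75 mm by 180 mm) begins 59 mm behind the grasp point.
Start: joints at [1.213, 0.491, 1.559, -0, 1.092, -0.106], TCP at [155.699, 605.314, 214.661] pointing down, gripper open.
Joint ranges: [-3.1, 3.1], [-0.84, 2.19], [0.05, 2.79], [-1.13, 4.28], [0.06, 2.93], [-2.69, 2.69]. Speed limits (rad/s): [2.22, 2.22, 2.79, 3.14, 3.14, 3.14].

### API

Orientations are given as [roll, pitch, yaw] about the fixed x, y, z axes, in that order (R = Rz(yaw) Ry(pitch) Rx(roll)).
In Python, from cell import env gives the robot as it stands.
- The arm moves only by the tool arm_command, never from a script. Its argument "motion" is one flat list of numbers, 7 for each row, row after row: the opening, from -1 (shut) to 1 (fully open), then the shift along the tool's x, y, z in mm, then the turn, a rotation vector about the tool's x, y, z in degrees. In form: [fingers, dx, dy, dz, rx, ry, rz, fingers, dx, dy, dz, rx, ry, rz, ...]. A call has 1 to 20 rows; each row is the pose to reach, as a shift and turn from the pose commanded when the call began, along the tool's axes at that moment; what a row does not reach only later rows make up. A row lasts 1/10 s, in which the tool goes at most 50 mm and 8.59 degrees, less where a joint would pass 70% of its speed; a pose out of reach is approached as far as the arm can. A call with a gripper value outside its range is refused whole. The fingers move at their own pace and stop on an object; the grip force is fixed at half the most. Time passes only in rows, so rows that repeat a pose let the fingers close. It gives the time, the measured TCP pose, the force and the opening at its end, in the units of the state.
- env.state(): the state, without advancing time (a new reading comes with each control period).
- env.read_camera(name): name is "side" or "top" or "wrist"; returns (picture, depth): 400x640x3 uint8, red, green, blue; 400x640 float32, mm along the optical axis (not along the pixel's ray), 0 where there is no reading.
- env.calibration(name): a dict with "fx", "fy", "cx", "cy" (pixels), "cam_to_world" (4x4, takes a point from camera to world coordinates). Camera axes: x right, y down, z forward; pixel columns grow to the right and rows downward; lengths in mm; the calibration is good to about 2 mm. A picture is of the moment at which its call begins: read the wrist's pose just before it. calibration takes no time and is no camera call; for the wrist camera it gives the pose at the moment of the call.
- env.job_done(): hands the job in, once; it reports no verdict.
Trained networks look in the newest picture that a camera, given by its name, has taken for a name from the list of things; names that differ only in an ending like _2 or _b are one class to them, and where a whole thing is asked for, a point or a joint stands for the part that bears it (a point fixed in the world has none). Each returns a list of dicts, best first, with "confidence" (0 to 1); they miss things now and then, are a little off and sometimes report something else, mostly with a low value. They report only what shows in the picture. A call takes as long as a camera call. They do not tell look-alikes from the thing itself.
- env.recognise(camera, label): "location" ([column, row] in pixels, amid what is visible of it).
- env.silhouettes(camera, label): "region" (400x640 bool, what is visible of it) and "location" ([column, row] in pixels, amid what is visible of it).
- env.spot_point(camera, label): "location" ([column, row] in pixels: a listed point, or the origin of a listed thing).
The state is a dict: "t": time; "joints": joint angles; "qvel": joint speeds; "tau": joint torques, N m; "eef_pos": TCP position; "tcp_rot": TCP orientation; "ft_force": force on the tool from outside, world axes, zero at the start; "moment": the same for the moment, N m; "opening": opening from 0.0 (shut) to 1.0 (fully open).
Only numpy, scipy, OpenCV 4.12 (cv2) and the standard library are available. Lean on these libraries where they do the work, as an engineer would, in place of code of your own. Each camera call takes 0.05 s, during which the arm holds its last target.

## Working session

There is one attempt and no reset: what is moved stays moved. The work goes in short steps, Python scripts to look and compute and a tool call to move; the robot and the scene stay as the last step left them, time stands still between calls to the robot, and variables do not carry over. Pictures are saved under pics/ and viewed, and the job is handed in when it is done.

Besides the shell and the picture viewer there is one more tool, called after "Request:" as name(argument=value, ...) on one line, values as JSON. arm_command: Moves the arm, as the interface text tells. Its arguments: {"type":"object","properties":{"motion":{"type":"array","items":{"type":"number"}}},"required":["motion"]}

```bash
ls; mkdir -p pics; python3 - <<'E'
from cell import env
import cv2
print(env.state())
for n in ("side","top","wrist"):
    p,d=env.read_camera(n); cv2.imwrite(f"pics/{n}0.png",p[:,:,::-1])
    c=env.calibration(n); print(n,c)
E
```

```text
pics
{'t': 0.0, 'joints': array([ 1.21339051e+00,  4.91560479e-01,  1.55944884e+00, -6.17221182e-05,
        1.09169057e+00, -1.05590613e-01]), 'qvel': array([ 0.00030279, -0.00028169, -0.00075726, -0.00059619, -0.00036164,
       -0.00086444]), 'tau': array([-2.89218202e-03, -6.12637353e+01, -2.58177620e+01,  6.91901240e-02,
        4.83259920e-02, -1.25395986e-04]), 'eef_pos': array([155.62786888, 605.06329824, 214.06138643]), 'tcp_rot': array([-3.14153039e+00,  1.10683495e-03,  1.31900964e+00]), 'ft_force': array([0.27185133, 0.4890721 , 0.19044363]), 'moment': array([0.02876452, 0.02418377, 0.0225954 ]), 'opening': 1.0055600230550927}
side {'fx': 368.91030798076247, 'fy': 368.91030798076247, 'cx': 320.46786017770347, 'cy': 198.7517799953289, 'cam_to_world': array([[ 9.73143426e-01, -1.39204190e-01,  1.83341389e-01,
         2.64799140e+02],
       [-2.29357647e-01, -6.54375005e-01,  7.20547308e-01,
        -8.75482080e+02],
       [ 1.96708175e-02, -7.43246626e-01, -6.68728280e-01,
         9.44322769e+02],
       [ 0.00000000e+00,  0.00000000e+00,  0.00000000e+00,
         1.000
[... 245 characters left out ...]
1, -6.74301819e-02,  1.09276683e-02,
        -6.68036227e-01],
       [ 4.61196132e-03, -2.26097020e-01, -9.74093870e-01,
         1.21333932e+03],
       [ 0.00000000e+00,  0.00000000e+00,  0.00000000e+00,
         1.00000000e+00]])}
wrist {'fx': 318.3203623197672, 'fy': 318.3203623197672, 'cx': 318.3246314979151, 'cy': 202.61391015531916, 'cam_to_world': array([[ 2.48898216e-01,  9.40381063e-01,  2.31804087e-01,
         9.04590354e+01],
       [ 9.68529647e-01, -2.41673016e-01, -5.95355085e-02,
         6.21886964e+02],
       [ 3.47279331e-05,  2.39327412e-01, -9.70938921e-01,
         3.83673250e+02],
       [ 0.00000000e+00,  0.00000000e+00,  0.00000000e+00,
         1.00000000e+00]])}
```

View pics/side0.png

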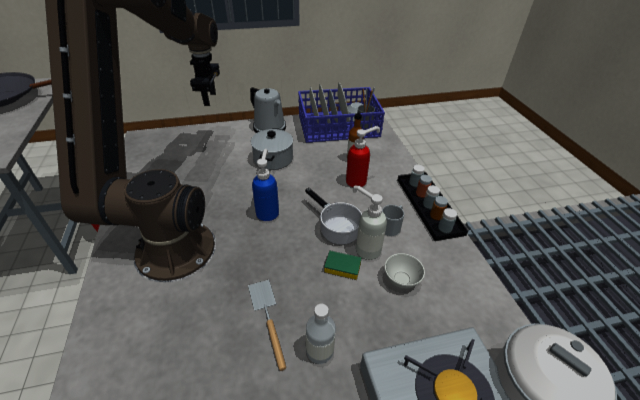

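View pics/top0.png

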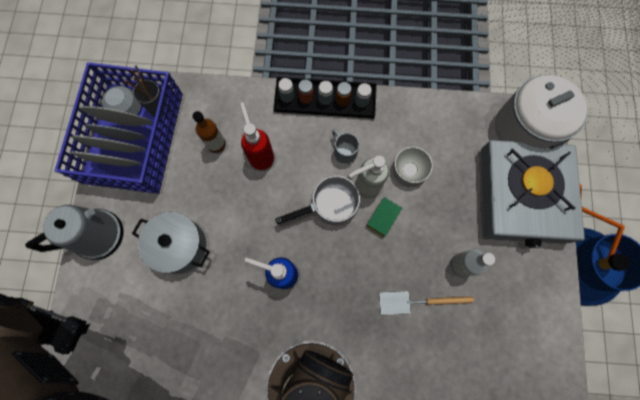

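View pics/wrist0.png

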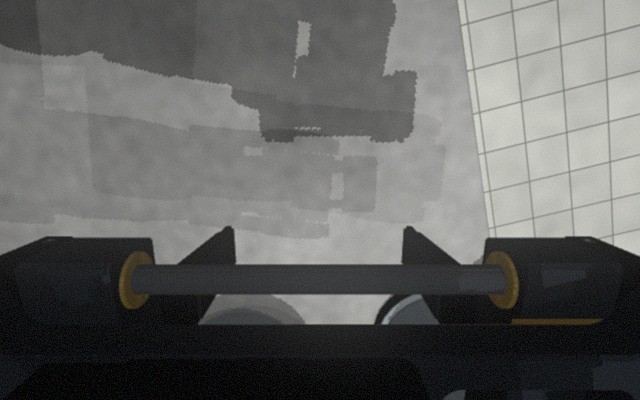

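In the top picture the things that could pass for the bottle are: off-white pump bottle (375,165), blue (282,272), red (257,150), oil without pump (475,262). By the description I choose the off-white one at (375,165). In the side picture it is at (372,230), with the pan beside it at (341,222) and its handle pointing away to the upper left. The wrist picture shows only bare table.

```bash
cat > h.py <<'E'
from cell import env
import numpy as np, cv2
def ray(cam,uv,c=None):
    c=c or env.calibration(cam); T=np.array(c["cam_to_world"])
    d=np.array([(uv[0]-c["cx"])/c["fx"],(uv[1]-c["cy"])/c["fy"],1]); return T[:3,3],T[:3,:3]@d
def at_z(cam,uv,z):
    o,d=ray(cam,uv); return o+d*(z-o[2])/d[2]
def tri(a,ua,b,ub):
    o1,d1=ray(a,ua);o2,d2=ray(b,ub)
    d1/=np.linalg.norm(d1);d2/=np.linalg.norm(d2)
    s=np.linalg.lstsq(np.c_[d1,-d2],o2-o1,rcond=None)[0]
    p,q=o1+s[0]*d1,o2+s[1]*d2
    return (p+q)/2,np.linalg.norm(p-q)
def cloud(cam,depth):
    c=env.calibration(cam);T=np.array(c["cam_to_world"])
    v,u=np.mgrid[:400,:640]
    P=np.stack([(u-c["cx"])/c["fx"]*depth,(v-c["cy"])/c["fy"]*depth,depth],-1)
    return P@T[:3,:3].T+T[:3,3]
E
python3 - <<'E'
from h import *
np.set_printoptions(precision=1,suppress=True)
D={}
for n in("side","top"):
    p,d=env.read_camera(n); D[n]=(p,d); np.save(f"{n}_d.npy",d)
    np.save(f"{n}_p.npy",p)
H=dict(pump_top=235,spout=200,bottle=0,pan_handle=58,pan_centre=35,sponge=0,mug=0,bowl=0,pot=0,sauce=0,oil=0)
for l,z in H.items():
    for n in("side","top"):
        for r in env.spot_point(n,l)[:3]:
            print(l,n,r["location"],round(r["confidence"],2),at_z(n,r["location"],z))
p,d=D["side"]; cv2.imwrite("pics/crop_s.png",cv2.resize(p[160:290,280:440,::-1],None,fx=4,fy=4,interpolation=cv2.INTER_CUBIC))
p,d=D["top"]; cv2.imwrite("pics/crop_t.png",cv2.resize(p[120:250,270:440,::-1],None,fx=4,fy=4,interpolation=cv2.INTER_CUBIC))
E
```

```text
pump_top side [375.5, 195.7] 0.66 [ 619.3 -131.6  235. ]
pump_top side [259.6, 161.1] 0.6 [308.8 106.4 235. ]
pump_top side [360.6, 127.6] 0.54 [693.3 238.6 235. ]
pump_top top [380.8, 162.6] 0.83 [ 615.6 -143.9  235. ]
pump_top top [277.2, 270.2] 0.83 [315.8 103.9 235. ]
pump_top top [248.5, 128.0] 0.75 [689.2 216.5 235. ]
spout side [354.8, 190.8] 0.71 [581.5 -59.8 200. ]
spout side [261.4, 154.2] 0.64 [321.5 193.8 200. ]
spout side [378.4, 132.9] 0.51 [769.  243.6 200. ]
spout top [348.3, 177.1] 0.81 [580.5 -62.1 200. ]
spout top [245.8, 259.9] 0.68 [338.5 191.1 200. ]
spout top [242.2, 109.0] 0.54 [761.  248.4 200. ]
bottle side [368.3, 248.5] 0.77 [ 623. -133.   -0.]
bottle side [266.5, 214.5] 0.76 [311.8  99.5   0. ]
bottle side [355.3, 180.9] 0.72 [686.8 218.    0. ]
bottle top [283.4, 273.6] 0.93 [320.3 109.    0. ]
bottle top [261.9, 158.0] 0.86 [689.7 213.1   0. ]
bottle top [367.3, 183.8] 0.85 [ 625.5 -136.9    0. ]
pan_handle side [322.6, 200.4] 0.8 [513.2  69.4  58. ]
pan_handle side [402.4, 279.5] 0.39 [ 660.2 -311.4   58. ]
pan_handle top [298.3, 212.6] 0.83 [502.5  74
[... 243 characters left out ...]
[344.7, 265.7] 0.69 [ 526.1 -184.9    0. ]
sponge top [383.8, 214.3] 0.67 [ 528.  -193.5    0. ]
mug side [392.3, 228.4] 0.97 [736.1 -63.2   0. ]
mug side [272.0, 157.2] 0.47 [379.2 449.4  -0. ]
mug top [344.6, 152.7] 0.77 [727.2 -57.7   0. ]
bowl side [401.9, 280.3] 0.82 [ 683.4 -276.9    0. ]
bowl top [408.8, 169.6] 0.58 [ 683.3 -270.7    0. ]
bowl top [381.0, 164.8] 0.18 [ 693.5 -179.2    0. ]
pot side [375.1, 196.2] 0.34 [734.2 112.3   0. ]
pot top [178.0, 241.5] 0.68 [396.5 446.7   0. ]
sauce side [353.4, 155.8] 0.76 [730.8 387.4  -0. ]
sauce top [219.9, 144.2] 0.87 [728.1 356.9   0. ]
oil side [319.8, 351.3] 0.71 [ 384.8 -439.8    0. ]
oil top [461.9, 264.3] 0.95 [ 386.5 -440.     0. ]
```

```bash
sleep 1
```

```text
(no output)
```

View pics/crop_t.png

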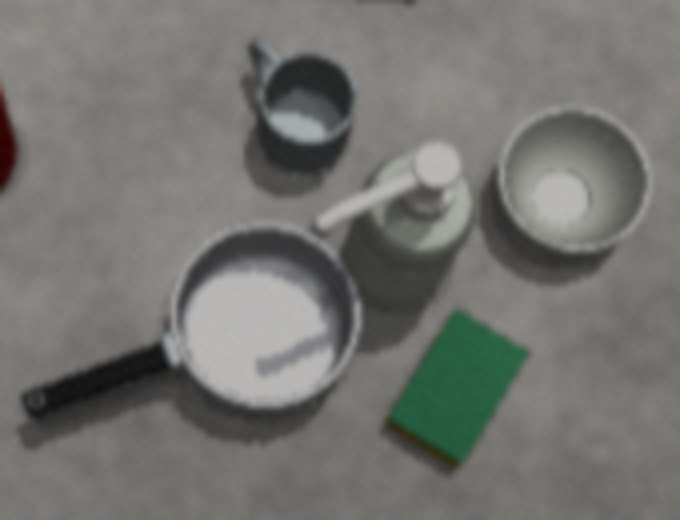

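View pics/crop_s.png

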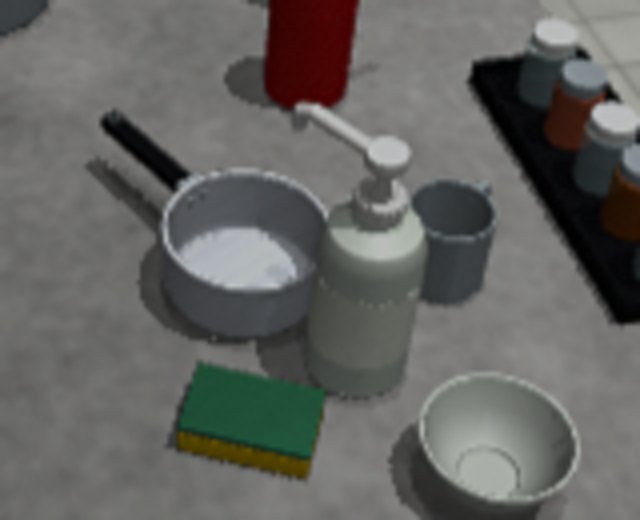

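The crops confirm the off-white pump bottle: head at crop (437,163), spout tip (322,222) over the pan rim, and the pan handle running to the lower left. Next I fit the geometry from depth.

```bash
python3 - <<'E'
from h import *
np.set_printoptions(precision=1,suppress=True)
for n in("side","top"):
    d=np.load(f"{n}_d.npy");p=np.load(f"{n}_p.npy").astype(int); C=cloud(n,d); x,y,z=[C[...,i] for i in range(3)]
    near=(d>0)&(x>430)&(x<700)&(y>-220)&(y<190)
    m=near&(z>227)&(z<245); print(n,"head n",m.sum(),C[m].mean(0),"ext",C[m].min(0),C[m].max(0),"z pct",np.percentile(z[m],[5,50,95]))
    m2=near&(z>192)&(z<245)&(np.hypot(x-618,y+138)>20)&(np.hypot(x-618,y+138)<100); P=C[m2]; 
    print(" spout n",m2.sum(),P.mean(0)); 
    r=np.hypot(P[:,0]-618,P[:,1]+138); 
    if len(P): print("  far",P[r>70].mean(0),r.max())
    rim=near&(z>63)&(z<78)&(np.hypot(x-560,y+31)<85)&(np.hypot(x-560,y+31)>50); P=C[rim]
    if len(P)>10:
        A=np.c_[2*P[:,:2],np.ones(len(P))]; s=np.linalg.lstsq(A,(P[:,:2]**2).sum(1),rcond=None)[0]
        print(" rim n",len(P),s[:2],"R",np.sqrt(s[2]+s[0]**2+s[1]**2),"z",P[:,2].mean())
    dark=p.sum(2)<150
    hm=near&dark&(z>45)&(z<85)&(x<540)&(y>20); P=C[hm]
    print(" handle n",len(P),P.mean(0),P.min(0),P.max(0))
    vx,vy,x0,y0=cv2.fitLine(P[:,:2].astype(np.float32),cv2.DIST_HUBER,0,.01,.01).ravel()
    print("  dir",vx,vy,np.degrees(np.arctan2(vy,vx)),x0,y0,"ztop",np.percentile(P[:,2],[50,90]))
    b=near&(z>20)&(z<130)&(np.hypot(x-620,y+138)<60); P=C[b];
    # everything within 150 of the handle
print(tri("side",(377,198.5),"top",(379.2,160.8)))
print(tri("side",(355.5,188),"top",(350.5,175.5)))
for n in("side","top"):
    for l in("pan_handle","pan_centre","pump_top","bottle","spout"):
        r=env.recognise(n,l)[:3]; print(n,l,[(q["location"],round(q["confidence"],2)) for q in r])
E
```

```text
side head n 163 [ 607.2 -123.8  233.6] ext [ 573.1 -158.5  227.1] [636.7 -64.9 240. ] z pct [228.3 234.  237.7]
 spout n 104 [591.8 -98.9 224.8]
  far [575.8 -71.8 220.6] 87.77228658398877
 rim n 263 [550.7 -36.6] R 69.46963747680105 z 70.2769201735831
 handle n 131 [490.6  83.8  65.4] [461.7  36.6  55.1] [518.6 132.9  71. ]
  dir 0.43299404 -0.9013968 -64.34228 488.7146 84.137924 ztop [66.2 69.5]
top head n 228 [ 608.9 -117.4  232.9] ext [ 577.4 -152.5  227.3] [637.  -64.3 239. ] z pct [228.2 233.  237. ]
 spout n 133 [592.3 -88.9 228.4]
  far [579.8 -68.  223.9] 87.5612551390399
 rim n 318 [553.3 -34.3] R 70.56169954838278 z 70.35295494078183
 handle n 200 [494.8  84.9  64.9] [465.   36.7  54.8] [523.5 139.6  71.3]
  dir 0.45795754 -0.8889741 -62.744606 493.32126 86.21723 ztop [65.6 68.5]
(array([ 621.6, -140. ,  231. ]), np.float64(0.34726764883516603))
(array([580. , -66.7, 217.4]), np.float64(0.13238845052675488))
side pan_handle [([338.2, 219.3], 0.85)]
side pan_centre [([335.6, 216.5], 0.72)]
side pump_top [([372.6, 194.1], 0.49)]
side bottle [([372.7, 226.0], 0.82), ([274.2, 147.7], 0.73), ([265.1, 194.1], 0.69)]
side spout [([375.3, 193.8], 0.75), ([260.7, 161.1], 0.68), ([363.3, 130.6], 0.54)]
top pan_handle [([328.2, 201.2], 0.65)]
top pan_centre [([333.7, 198.0], 0.78)]
top pump_top [([270.2, 265.3], 0.75), ([249.5, 123.0], 0.67), ([372.5, 165.5], 0.59)]
top bottle [([278.6, 269.8], 0.95), ([256.5, 146.3], 0.66), ([370.5, 175.0], 0.65)]
top spout [([270.2, 268.0], 0.78), ([371.1, 165.0], 0.73), ([246.1, 126.9], 0.72)]
```

```bash
python3 - <<'E'
from h import *
np.set_printoptions(precision=1,suppress=True)
for n in("side","top"):
    d=np.load(f"{n}_d.npy");C=cloud(n,d); x,y,z=[C[...,i] for i in range(3)]
    # head disc: high points within 22 of guess, collar below
    for zz,(a,b) in {"head":(231,240),"collar":(165,195),"body":(25,130)}.items():
        m=(d>0)&(z>a)&(z<b)&(np.hypot(x-620,y+138)<(19 if zz=="head" else 60))
        P=C[m]; 
        if zz=="head":
            for _ in range(20):
                c=P[:,:2].mean(0); m=(d>0)&(z>a)&(z<b)&(np.hypot(x-c[0],y-c[1])<16.5); P=C[m]
            e=(P[:,:2].max(0)+P[:,:2].min(0))/2
            print(n,zz,len(P),P.mean(0),e)
        elif zz=="body":
            from scipy.optimize import least_squares
            q=P[(np.hypot(P[:,0]-552,P[:,1]+35)>75)]
            f=least_squares(lambda c:np.hypot(q[:,0]-c[0],q[:,1]-c[1])-42,[620,-138],loss="soft_l1"); print(n,"body",len(q),f.x,np.abs(f.fun).mean())
    # profile in spout direction
    print(n)
print(at_z("top",(379.2,160.8),235),at_z("side",(377,198.5),235))
E
```

```text
side head 67 [ 617.1 -142.4  236. ] [ 617.7 -141.5]
side body 588 [ 619.6 -139.2] 0.9445720015200167
side
top head 112 [ 621.2 -137.9  234.9] [ 621.5 -137.7]
top body 264 [ 622.2 -138.6] 0.47362784721622864
top
[ 620.3 -139.5  235. ] [ 619.4 -144.2  235. ]
```

Request:
arm_command(motion=[-1, 0, 0, -50, 0, 0, 0, -1, 0, 0, -100, 0, 0, 0, -1, -40, 42, -100, 0, 0, 5, -1, -80, 84, -100, 0, 0, 10, -1, -120, 126, -100, 0, 0, 15, -1, -155, 163, -100, 0, 0, 20, -1, -190, 200, -100, 0, 0, 25, -1, -225, 236, -100, 0, 0, 30, -1, -260, 273, -100, 0, 0, 35, -1, -295, 310, -100, 0, 0, 40, -1, -330, 347, -100, 0, 0, 45, -1, -365, 383, -100, 0, 0, 49.1, -1, -400, 420, -100, 0, 0, 49.1, -1, -435, 457, -100, 0, 0, 49.1, -1, -470, 494, -100, 0, 0, 49.1, -1, -505, 530, -100, 0, 0, 49.1, -1, -540, 567, -100, 0, 0, 49.1, -1, -575, 604, -100, 0, 0, 49.1, -1, -605, 635, -100, 0, 0, 49.1, -1, -605, 635, -80, 0, 0, 49.1])

```text
t: 3.85
eef_pos: [621.9, -142.4, 296.0]
tcp_rot: [3.138, -0.003, 0.46]
ft_force: [-0.1, 1.0, -0.7]
opening: 0.003
```

```bash
python3 - <<'E'
from h import *
for n in("side","wrist"):
    p,d=env.read_camera(n); cv2.imwrite(f"pics/{n}1.png",p[:,:,::-1] if n=="wrist" else cv2.resize(p[100:300,260:460,::-1],None,fx=3,fy=3))
print(env.state()["eef_pos"],env.state()["tcp_rot"])
E
```

```text
[ 620.20437269 -141.62200614  291.28839955] [-3.13882249e+00  3.09853020e-03  4.58968985e-01]
```

View pics/side1.png

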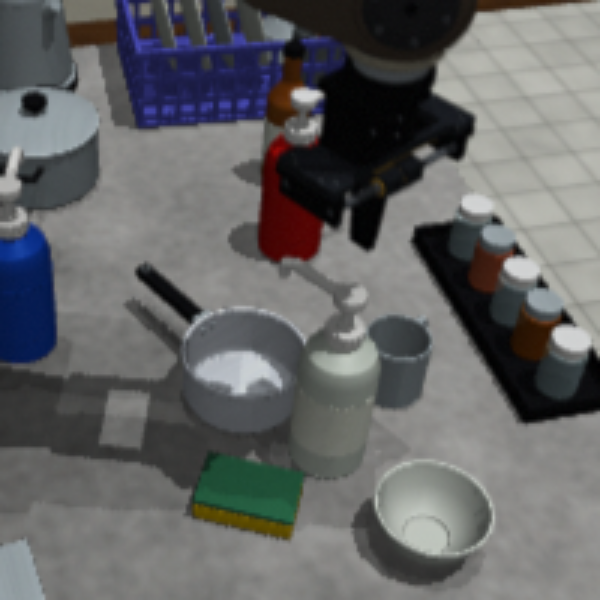

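View pics/wrist1.png

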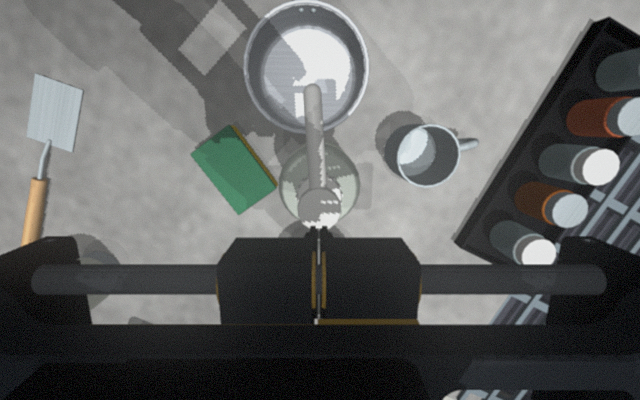

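Request:
arm_command(motion=[-1, 1, -2, 20, 0, 0, 0, -1, 1, -2, 40, 0, 0, 0, -1, 1, -2, 52, 0, 0, 0, -1, 1, -2, 56, 0, 0, 0, -1, 1, -2, 60, 0, 0, 0, -1, 1, -2, 64, 0, 0, 0, -1, 1, -2, 68, 0, 0, 0, -1, 1, -2, 70, 0, 0, 0, -1, 1, -2, 70, 0, 0, 0])

```text
t: 4.85
eef_pos: [620.2, -136.3, 225.5]
tcp_rot: [3.141, -0.001, 0.462]
ft_force: [-1.6, 2.6, 6.7]
opening: 0.004
```

Request:
arm_command(motion=[-1, 0, 0, 3, 0, 0, 0, -1, 0, 0, 6, 0, 0, 0, -1, 0, 0, 8, 0, 0, 0, -1, 0, 0, 9, 0, 0, 0, -1, 0, 0, 10, 0, 0, 0, -1, 0, 0, 10, 0, 0, 0, -1, 0, 0, 10, 0, 0, 0])

```text
t: 5.55
eef_pos: [620.6, -136.5, 217.3]
tcp_rot: [3.139, -0.003, 0.462]
ft_force: [-2.7, 3.0, 16.1]
opening: 0.002
```

Request:
arm_command(motion=[-1, 0, 0, 1, 0, 0, 0, -1, 0, 0, 1.5, 0, 0, 0, -1, 0, 0, 1.5, 0, 0, 0, -1, 0, 0, 1.5, 0, 0, 0])

```text
t: 5.95
eef_pos: [621.1, -136.7, 217.2]
tcp_rot: [3.137, -0.005, 0.462]
ft_force: [-5.4, 2.6, 25.5]
opening: 0.006
```

```bash
python3 - <<'E'
from h import *
p,d=env.read_camera("side"); cv2.imwrite("pics/side2.png",cv2.resize(p[100:300,260:460,::-1],None,fx=3,fy=3))
E
```

```text
(no output)
```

View pics/side2.png

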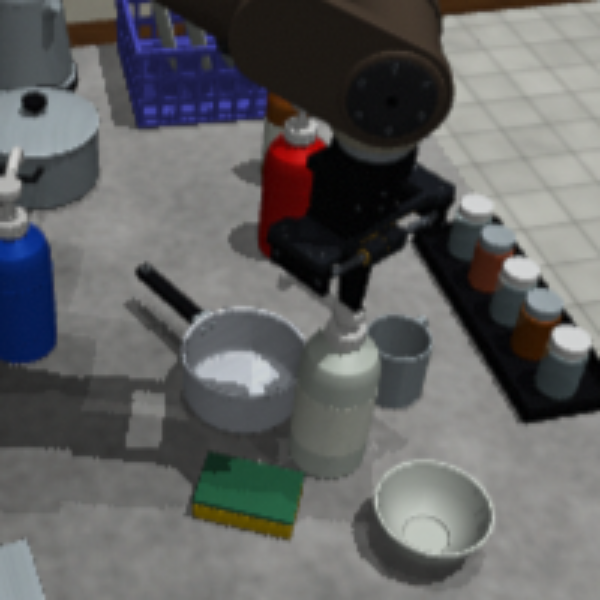

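Force climbed from 16 to 25 N with z fixed at 217.2, so the head is on its stop, and the picture shows the head down with the bottle upright. Now I lift off and go above the handle.

Request:
arm_command(motion=[-1, 0, 0, -6, 0, 0, 0, -1, 0, 0, -14, 0, 0, 0, -1, 0, 0, -24, 0, 0, 0, -1, 0, 0, -45, 0, 0, 0, -1, 0, 0, -70, 0, 0, 0, -1, 0, 0, -85, 0, 0, 0, -1, 0, 0, -85, 0, 0, 0])

```text
t: 6.7
eef_pos: [620.6, -136.8, 300.5]
tcp_rot: [3.139, -0.003, 0.462]
ft_force: [-0.3, 0.3, -0.6]
opening: 0.005
```

```bash
python3 - <<'E'
from h import *
np.set_printoptions(precision=1,suppress=True)
p,d=env.read_camera("wrist"); cv2.imwrite("pics/wrist3.png",p[:,:,::-1])
p,d=env.read_camera("side"); cv2.imwrite("pics/side3.png",cv2.resize(p[100:300,260:460,::-1],None,fx=3,fy=3))
C=cloud("side",d); x,y,z=[C[...,i] for i in range(3)]
m=(d>0)&(np.hypot(x-620,y+139)<16)&(z>205)&(z<245); print(np.percentile(z[m],[50,75,90]),m.sum())
rim=(d>0)&(z>63)&(z<78)&(np.hypot(x-552,y+35)<85)&(np.hypot(x-552,y+35)>50); P=C[rim]
A=np.c_[2*P[:,:2],np.ones(len(P))]; s=np.linalg.lstsq(A,(P[:,:2]**2).sum(1),rcond=None)[0]
print(s[:2],len(P)); s=env.state(); print(s["eef_pos"],s["tcp_rot"])
E
```

```text
[236.  236.8 237.8] 82
[550.4 -36.6] 262
[ 619.8 -136.6  297.7] [-3.1  0.   0.5]
```

View pics/side3.png

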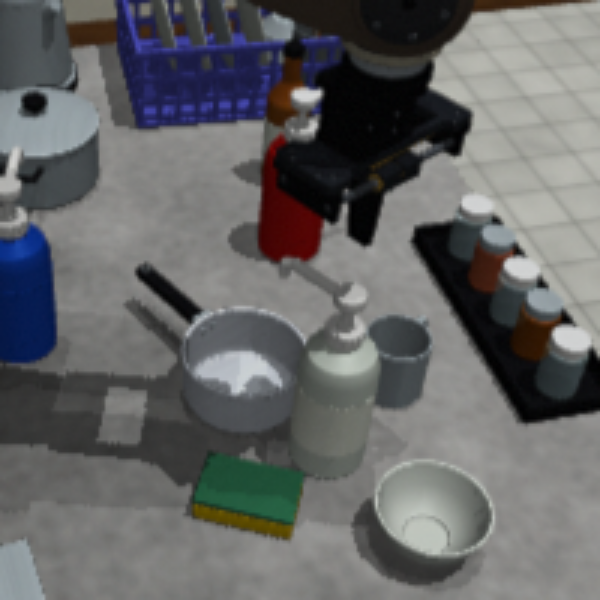

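Pump head reads 236 mm again (back up), the bottle is upright and the pan unmoved. Next I go above the handle.

Request:
arm_command(motion=[-1, -2, -30, 0, 0, 0, 0, -1, -5, -65, 0, 0, 0, 0, 1, -8, -105, 0, 0, 0, 0, 1, -11, -145, 0, 0, 0, 0, 1, -14, -180, 0, 0, 0, 0, 1, -16, -205, 0, 0, 0, 0, 1, -16, -218, 20, 0, 0, 0, 1, -16, -218, 60, 0, 0, 0, 1, -16, -218, 100, 0, 0, 0, 1, -16, -218, 140, 0, 0, 0, 1, -16, -218, 150, 0, 0, 0, 1, -16, -218, 150, 0, 0, 0])

```text
t: 8.0
eef_pos: [507.8, 51.4, 146.9]
tcp_rot: [-3.14, 0.003, 0.462]
ft_force: [0.2, -0.7, 1.2]
opening: 0.791
```

```bash
python3 - <<'E'
from h import *
np.set_printoptions(precision=1,suppress=True)
p,d=env.read_camera("wrist"); cv2.imwrite("pics/wrist4.png",p[:,:,::-1])
p,d=env.read_camera("top"); cv2.imwrite("pics/top4.png",cv2.resize(p[120:270,240:440,::-1],None,fx=3,fy=3))
p,d=env.read_camera("side"); cv2.imwrite("pics/side4.png",cv2.resize(p[100:300,260:460,::-1],None,fx=3,fy=3))
s=env.state(); print(s["eef_pos"],s["tcp_rot"],s["opening"])
E
```

```text
[509.3  51.4 149.6] [ 3.1 -0.   0.5] 0.914703339271047
```

View pics/wrist4.png

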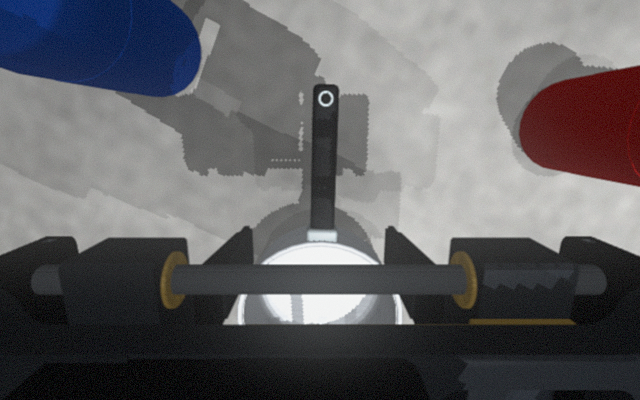

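View pics/side4.png

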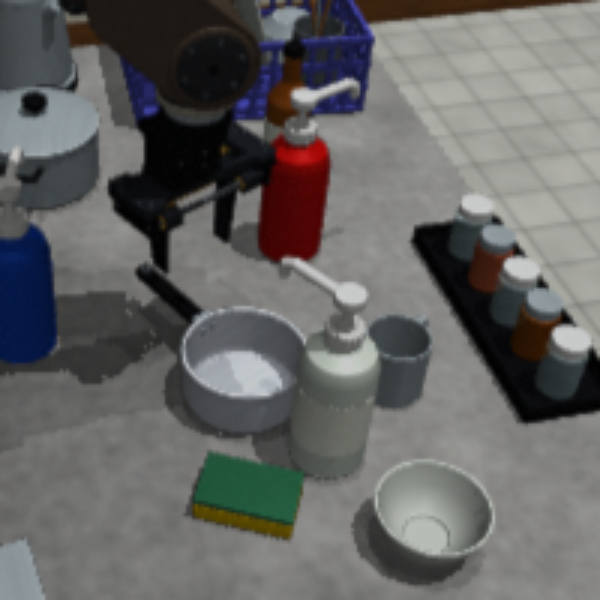

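```bash
python3 - <<'E'
from h import *
np.set_printoptions(precision=2,suppress=True)
T=env.calibration("wrist"); p,d=env.read_camera("wrist"); s=env.state()
C=cloud("wrist",d); dark=p.astype(int).sum(2)<170
v,u=np.mgrid[:400,:640]
m=(d>0)&(u>305)&(u<345)&(v>84)&(v<232)&(C[...,2]>45)&(C[...,2]<85); P=C[m]
vx,vy,x0,y0=cv2.fitLine(P[:,:2].astype(np.float32),cv2.DIST_HUBER,0,.01,.01).ravel()
print(len(P),P.mean(0),"ang",np.degrees(np.arctan2(vy,vx)),x0,y0,"y ext",P.min(0),P.max(0))
t=np.array([vx,vy]); e=s["eef_pos"]; r=e[:2]-[x0,y0]; print("tcp",e,"perp",r@[-vy,vx], "along",r@t)
al=(P[:,:2]-[x0,y0])@t; print("along ext",al.min(),al.max())
pe=(P[:,:2]-[x0,y0])@[-vy,vx]; print("width pct",np.percentile(pe,[2,98]))
# bracket
for v0 in (225,230,235,240): print(v0,[C[v0,k].round(0).tolist() for k in (316,322,330)],p[v0,322])
E
```

```text
3673 [493.5  88.4  65.1] ang -64.82625 493.22345 88.92411 y ext [461.68  29.45  50.2 ] [530.47 142.91  69.47]
tcp [509.23  51.38 149.69] perp -1.4848867880955818 along 40.782862788833185
along ext -55.45783653957064 60.36297168493853
width pct [-9.64  9.76]
225 [[514.0, 37.0, 66.0], [518.0, 40.0, 65.0], [525.0, 42.0, 65.0]] [60 63 66]
230 [[516.0, 34.0, 68.0], [520.0, 36.0, 68.0], [526.0, 39.0, 68.0]] [190 202 207]
235 [[518.0, 30.0, 68.0], [522.0, 33.0, 69.0], [528.0, 36.0, 69.0]] [214 223 225]
240 [[519.0, 27.0, 71.0], [523.0, 30.0, 71.0], [530.0, 32.0, 70.0]] [186 191 198]
```

Request:
arm_command(motion=[1, 1.5, 0, 30, 0, 0, 0.7, 1, 1.5, 0, 60, 0, 0, 0.7, 1, 1.5, 0, 85, 0, 0, 0.7, 1, 1.5, 0, 102, 0, 0, 0.7, 1, 1.5, 0, 110, 0, 0, 0.7, 1, 1.5, 0, 110, 0, 0, 0.7, 1, 1.5, 0, 110, 0, 0, 0.7])

```text
t: 8.9
eef_pos: [510.4, 52.1, 39.2]
tcp_rot: [3.141, -0.001, 0.45]
ft_force: [-0.6, 0.0, -0.4]
opening: 1.0
```

```bash
python3 - <<'E'
from h import *
np.set_printoptions(precision=1,suppress=True)
p,d=env.read_camera("wrist"); cv2.imwrite("pics/wrist5.png",p[:,:,::-1])
s=env.state(); print(s["eef_pos"],s["tcp_rot"],s["opening"],s["ft_force"])
E
```

```text
[510.4  52.1  39.3] [ 3.1 -0.   0.4] 0.9991269777965391 [-0.4  0.   0.6]
```

View pics/wrist5.png

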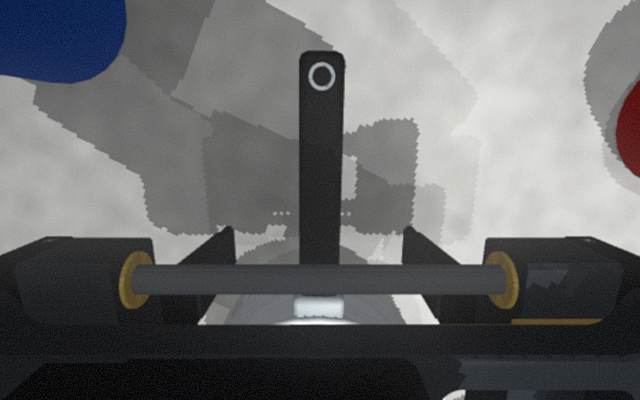

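The handle (column 321) lies midway between the fingers. I close on it.

Request:
arm_command(motion=[-1, 0, 0, 0, 0, 0, 0, -1, 0, 0, 0, 0, 0, 0, -1, 0, 0, 0, 0, 0, 0, -1, 0, 0, 0, 0, 0, 0, -1, 0, 0, 0, 0, 0, 0, -1, 0, 0, 0, 0, 0, 0, -1, 0, 0, 0, 0, 0, 0, -1, 0, 0, 0, 0, 0, 0, -1, 0, 0, 0, 0, 0, 0, -1, 0, 0, 0, 0, 0, 0, -1, 0, 0, 0, 0, 0, 0, -1, 0, 0, 0, 0, 0, 0])

```text
t: 10.15
eef_pos: [509.8, 52.1, 38.1]
tcp_rot: [-3.142, -0.0, 0.45]
ft_force: [-0.4, 0.2, 0.6]
opening: 0.21
```

Gripped at opening 0.21 (20 mm, the handle's width). Next a slow first lift, then a check for sag.

Request:
arm_command(motion=[-1, 0, 0, -2, 0, 0, 0, -1, 0, 0, -4, 0, 0, 0, -1, 0, 0, -7, 0, 0, 0, -1, 0, 0, -10, 0, 0, 0, -1, 0, 0, -14, 0, 0, 0, -1, 0, 0, -18, 0, 0, 0, -1, 0, 0, -22, 0, 0, 0, -1, 0, 0, -26, 0, 0, 0, -1, 0, 0, -29, 0, 0, 0, -1, 0, 0, -30, 0, 0, 0, -1, 0, 0, -30, 0, 0, 0])

```text
t: 11.25
eef_pos: [509.8, 52.1, 68.3]
tcp_rot: [3.142, -0.0, 0.45]
ft_force: [-0.2, 0.2, -3.4]
opening: 0.211
```

```bash
cat > chk.py <<'E'
from h import *
import sys
np.set_printoptions(precision=2,suppress=True)
k=sys.argv[1]; c=np.array([float(a) for a in sys.argv[2:4]]); zr=float(sys.argv[4])
s=env.state(); print(s["eef_pos"],s["tcp_rot"],s["opening"],s["ft_force"],s["t"])
for n in("side","top"):
    p,d=env.read_camera(n); C=cloud(n,d); x,y,z=[C[...,i] for i in range(3)]
    q=p[100:300,260:460] if n=="side" else p[120:270,240:440]
    cv2.imwrite(f"pics/{n}{k}.png",cv2.resize(q[:,:,::-1],None,fx=3,fy=3))
    r=np.hypot(x-c[0],y-c[1]); m=(d>0)&(r<82)&(r>56)&(np.abs(z-zr)<18)&(p.astype(int).sum(2)>200)
    # outermost/top points: take rim by max z in angular bins
    a=np.degrees(np.arctan2(y-c[1],x-c[0])); R=[]
    for b in range(-180,180,10):
        mm=m&(a>=b)&(a<b+10)&~((b>105)&(b<130))
        if mm.sum()>4:
            Q=C[mm]; t=np.percentile(Q[:,2],85); R.append(Q[np.abs(Q[:,2]-t)<2.5].mean(0))
    R=np.array(R); A=np.c_[R[:,:2]-c,np.ones(len(R))]; w=np.ones(len(R),bool)
    for _ in range(5):
        g=np.linalg.lstsq(A[w],R[w,2],rcond=None)[0]; e=R[:,2]-A@g; w=np.abs(e)<max(2,1.5*np.abs(e).mean())
    B=np.c_[2*R[w,:2],np.ones(w.sum())]; f=np.linalg.lstsq(B,(R[w,:2]**2).sum(1),rcond=None)[0]
    print(n,"rim bins",w.sum(),"centre",f[:2],"R",np.sqrt(f[2]+f[:2]@f[:2]),"z",g[2],"slope",g[:2],"sag along handle",g[:2]@[-.44,.9],"across",g[:2]@[.9,.44])
    hm=(d>0)&(np.hypot(x-620,y+139)<14)&(z>205)&(z<245)
    print("   pump head z",np.median(z[hm]) if hm.any() else None)
E
python3 chk.py 6 552 -35 98
```

```text
[509.82  52.11  68.28] [ 3.14 -0.    0.45] 0.21066162764760724 [-0.16  0.18 -3.44] 11.25chk.py:14: DeprecationWarning: Bitwise inversion '~' on bool is deprecated and will be removed in Python 3.16. This returns the bitwise inversion of the underlying int object and is usually not what you expect from negating a bool. Use the 'not' operator for boolean negation or ~int(x) if you really want the bitwise inversion of the underlying int.
  mm=m&(a>=b)&(a<b+10)&~((b>105)&(b<130))
Traceback (most recent call last):
  File "chk.py", line 16, in <module>
    Q=C[mm]; t=np.percentile(Q[:,2],85); R.append(Q[np.abs(Q[:,2]-t)<2.5].mean(0))
                                                  ~^^^^^^^^^^^^^^^^^^^^^^
IndexError: boolean index did not match indexed array along axis 2; size of axis is 640 but size of corresponding boolean axis is 3
```

View pics/side6.png

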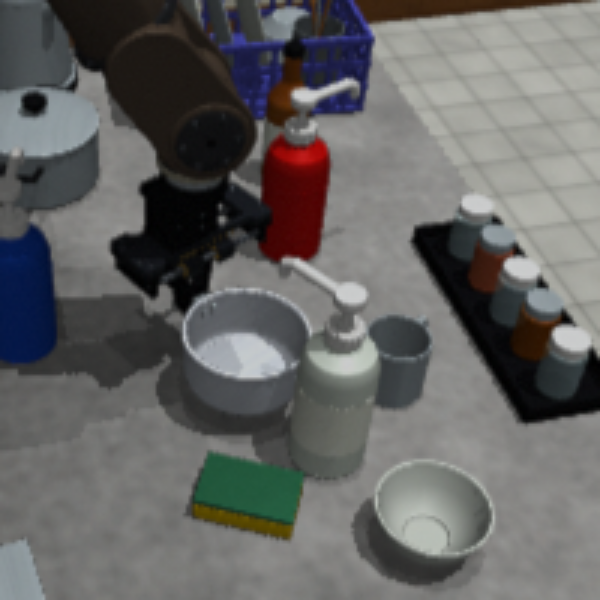

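```bash
sed -i 's/&~((b>105)&(b<130))/\&(not 105<b<130)/; ' chk.py
python3 chk.py 7 552 -35 98
```

```text
[509.76  52.1   68.13] [-3.14 -0.    0.45] 0.20817441747585827 [-0.65  0.09 -2.34] 11.3
side rim bins 26 centre [551.25 -37.68] R 69.38822812851626 z 102.74703721021972 slope [-0.01 -0.  ] sag along handle 0.00032883398647659036 across -0.008102412627347682
   pump head z 236.35555069228838
top rim bins 19 centre [554.21 -35.02] R 69.7970168247332 z 102.57656564053453 slope [-0.01  0.02] sag along handle 0.027540511838009672 across -0.001109469514061027
   pump head z 234.95007723711035
```

Level (slope 0.00 to 0.03), pump head up at 235–236 mm. Now up and out from under the spout.

Request:
arm_command(motion=[-1, 0, 0, -2, 0, 0, 0, -1, 0, 0, -5, 0, 0, 0, -1, 0, -2, -9, 0, 0, 0, -1, 1, -5, -13, 0, 0, 0, -1, 2, -9, -17, 0, 0, 0, -1, 3, -14, -22, 0, 0, 0, -1, 4, -20, -27, 0, 0, 0, -1, 5, -26, -32, 0, 0, 0, -1, 6, -32, -37, 0, 0, 0, -1, 7, -38, -42, 0, 0, 0, -1, 8, -44, -47, 0, 0, 0, -1, 9, -50, -52, 0, 0, 0, -1, 10, -55, -57, 0, 0, 0, -1, 10, -60, -61, 0, 0, 0, -1, 11, -64, -65, 0, 0, 0, -1, 12, -68, -68, 0, 0, 0, -1, 12, -70, -70, 0, 0, 0, -1, 12, -71, -71, 0, 0, 0, -1, 12, -71, -71, 0, 0, 0, -1, 12, -71, -71, 0, 0, 0])

```text
t: 13.4
eef_pos: [489.7, 121.2, 139.0]
tcp_rot: [-3.141, 0.0, 0.45]
ft_force: [-0.5, 0.1, -2.5]
opening: 0.209
```

```bash
python3 chk.py 8 532 34 172
```

```text
[489.71 121.15 139.02] [-3.14  0.    0.45] 0.2094263816930826 [-0.51  0.08 -2.53] 13.4
side rim bins 32 centre [531.6   31.53] R 69.39768791962499 z 173.24723288214963 slope [-0.01 -0.  ] sag along handle 0.002053273076726564 across -0.008242618301218939
   pump head z 236.9048717856893
top rim bins 23 centre [533.97  33.49] R 69.50500702183938 z 172.63772433439323 slope [-0.    0.01] sag along handle 0.005883414282289317 across 0.002418929759381505
   pump head z 235.2846076850464
```

View pics/side8.png

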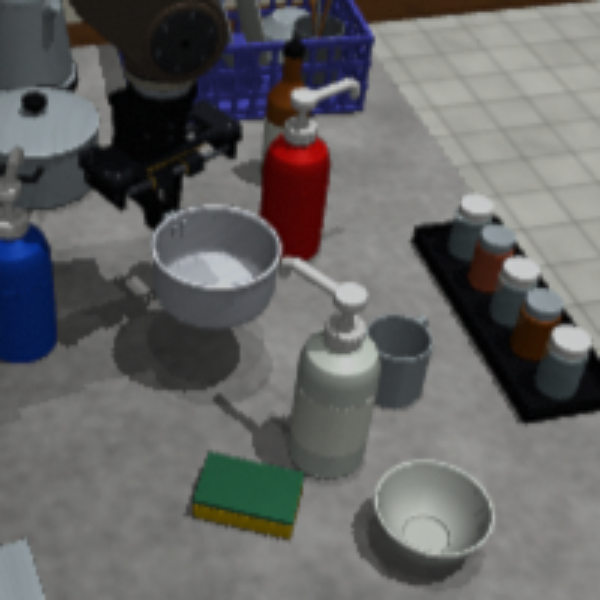

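View pics/top8.png

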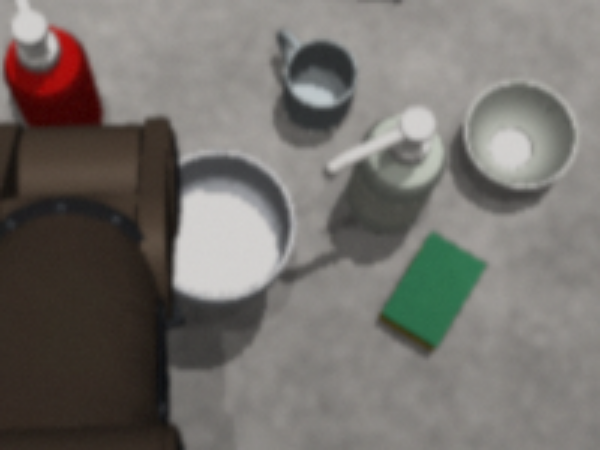

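The pan hangs level at side crop (215,265), about 100 mm up and about 110 mm sideways from the spout tip. The bottle and the other things stand where they were. One short settling hold, then I hand in.

Request:
arm_command(motion=[-1, 0, 0, 0, 0, 0, 0, -1, 0, 0, 0, 0, 0, 0, -1, 0, 0, 0, 0, 0, 0, -1, 0, 0, 0, 0, 0, 0, -1, 0, 0, 0, 0, 0, 0])

```text
t: 14.0
eef_pos: [489.8, 121.2, 139.1]
tcp_rot: [-3.142, -0.0, 0.45]
ft_force: [0.4, 0.6, -2.5]
opening: 0.208
```

```bash
python3 chk.py 9 532 33 172; python3 -c "
from cell import env
print(env.job_done()); print(env.state()['eef_pos'],env.state()['opening'])"
```

```text
[489.75 121.24 139.14] [-3.14 -0.    0.45] 0.20819975236936372 [ 0.42  0.62 -2.55] 14.0
side rim bins 30 centre [531.62  31.57] R 69.36080604804077 z 173.32608440610034 slope [-0.01 -0.  ] sag along handle 0.0013439105576415304 across -0.008723067965032515
   pump head z 236.40395801528956
top rim bins 23 centre [534.11  33.13] R 69.11799992062039 z 172.94906211024372 slope [-0.   -0.01] sag along handle -0.0032779592287512124 across -0.0063889574714036425
   pump head z 234.81302146963458
the job is handed in; nothing more can be done
None
the job is handed in; nothing more can be done
```

I handed the job in at about 14 s of the 45 s allowed, with the program still holding the pan level, clear of the table and out from under the spout.

- **Pump:** I pressed the off-white bottle's pump head with closed fingers. On the stop, the force rose from 16 to 25 N while the height stayed at about 217 mm. After release the head measured 235–236 mm again.
- **Pan:** I gripped the handle about 99 mm out from the pan's axis, at the fixed 30 N. That is a little nearer the bowl than the 110 mm given, to limit sag. I then lifted the pan about 100 mm and moved it out from under the spout.
- **Last checks:** The rim is at about 173 mm, so the underside is about 103 mm above the table. The tilt is under 0.01 rad. The pan's axis is about 110 mm sideways from the spout's mouth. The bottle and the other kitchen things near the pan looked unmoved in the last pictures.
- **Disagreements:** The side and top cameras differed by 2–5 mm in position. Right after the first lift they also differed slightly in slope (0.00 against 0.03), but in the later checks both read level. No check failed.

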